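# Mark a bent bracket's toe, turn it, and mark its sole on a sprung bar

### The arm

A 7-joint arm with a two-finger parallel gripper is mounted at the origin on the work surface. World frame = base frame: x ahead of the robot, y to its left, z up, the work surface at z = 0. Lengths are in m, angles in rad, forces in N, time in s.
With the tool pointing down it reaches from about 0.4 to 0.85 m from the base axis. Payload 6.9 kg.
Tool frame: the origin (TCP) lies between the finger pads; the fingertips stand 19 mm ahead of it and the grasp point (between the pads) is the TCP (r.finger_overhang is the distance from the TCP to the fingertips, in m); z points along the fingers, y is the line along which they close (so a half turn about z gives the same grasp; the last joint's range is limited). The gripper opens to 85 mm and grips with 20 to 120 N. Pads are 22 mm wide; open, the fingers measure 114 mm over their backs; the gripper's body (76 mm by 85 mm) begins 54 mm behind the grasp point. The pads swing forward as they close: fully open they stand 13 mm farther back than shut.
Start: joints at [1.286, 0.507, -0.238, 1.5, 0.126, 1.149, -0.155], TCP at [0.238, -0.578, 0.25] pointing down, gripper open.
Joint ranges: [-3.08, 3.08], [-0.24, 2.05], [-1.43, 1.35], [0, 2.5], [-1.52, 4.66], [0.17, 1.96], [-2.89, 2.89]. Speed limits (rad/s): [2.39, 2.39, 3.14, 3.14, 3.14, 3.14, 3.14].

### API

Orientations are given as [roll, pitch, yaw] about the fixed x, y, z axes, in that order (R = Rz(yaw) Ry(pitch) Rx(roll)).
In Python, from bench import r gives the robot as it stands. The module is installed in compiled form; this text tells all that it offers. Calls block until the motion is done:
- r.reach(position, orientation): joint-space move of the TCP to a pose.
- r.servo_line(position, attitude=None, vel=0.15, until_force=None): straight line of the TCP; attitude=None keeps the orientation; vel is the mean speed in m/s. With until_force (N) it stops when the force on the tool has changed by that much, and returns True; else False.
- r.goto_joints(angles): joint-space move.
- r.release() and r.close_gripper(): open the fingers fully, or close them until they stop; the grip force is fixed at half the most.
- r.dwell(seconds).
- r.inverse_kinematics(position, orientation): joint angles nearest the present ones, or None.
- r.state(): the state.
- r.get_image(name): name is "side" or "top" or "wrist"; returns a dict with "color" (400x640x3 uint8, red, green, blue), "mtx" (3x3 intrinsics, pixels), "dist_coeffs" ([k1, k2, p1, p2, k3] as OpenCV has them; the pictures are not rectified), "origin" and "orientation" of the camera in the world; the wrist camera has in their place "tool_from_camera" (4x4, takes a point from camera to tool coordinates, whose origin is the TCP and whose axes are the flange's). Camera axes: x right, y down, z forward; pixel columns grow to the right and rows downward; lengths in m; the calibration is good to about 2 mm. A picture is of the moment at which its call begins: read the wrist's pose just before it. There is no depth.
A pose or a line that the arm cannot do raises r.IKError and nothing moves.
- r.close_job(): hands the job in; it is judged then, once.
The state is a dict: "t": time; "qpos": joint angles; "qvel": joint speeds; "effort": joint torques, N m; "tool_pos": TCP position; "tool_rot": TCP orientation; "contact_force": force on the tool from outside, world axes, zero at the start; "torque": the same for the moment, N m; "opening": finger opening in m; "finger_force": force on a finger pad.
Only numpy, scipy, OpenCV 4.12 (cv2) and the standard library are available. Lean on these libraries where they do the work, as an engineer would, in place of code of your own. Each camera call takes 0.05 s, during which the arm holds its last target. There are 200 camera calls.

### The job

Push the angle bracket along the bench until the toe of its foot presses squarely on the sprung marking bar with a firm push of about 13 N at the bar, then tip the bracket back onto its long leg, lowering it gently without letting it drop, so that the sole of the foot faces the bar, and press the sole squarely on the bar in the same way. Hold each press for a moment, and never ram the bar. Leave the bracket lying on its long leg with the sole square against the bar or just in front of it, and do not disturb the other things on the bench.

Things in the scene. Friction and masses are not known exactly. Their poses are not given: they have to be found in the camera images.
- bracket: Dark steel angle bracket, 0.55 to 0.9 kg: two legs at right angles, 8 mm thick, 60 mm wide (y, centred). Origin: middle of the outer corner edge. z: up the long leg (95 mm, two round marks; back at x = 0, inner face x = 8 mm). x: along the foot (90 mm, one slot; sole at z = 0, inner face z = 8 mm). Starts on its sole, toe to the bar. Turned: x up, z away from the bar.
- toe (a point): Middle of the toe, the 60 x 8 mm end of the bracket's foot, 90 mm along x from the outer corner. The sole is the outer face of the foot, underneath at the start; once turned it stands upright and faces the bar.
- long_end (a point): Middle of the end of the bracket's long leg, 95 mm from the outer corner: on top at the start, 4 mm above the bench and farthest from the bar once the bracket lies on the back of its long leg.
- bar: Sprung marking bar of the fixture: upright steel bar 160 mm wide (y), 14 mm thick, from 2 to 50 mm above the bench; it yields along its +x only, against springs of 2.5 N per mm, 12 mm at most. Origin: on the bench under the middle of its front face; -x points out of that face towards the workpiece.
- fixture: The fixture that carries the bar, bolted down: a grey housing block 210 mm wide, 52 mm high, from 34 to 96 mm behind the bar's front face. Origin: on the bench under the middle of the bar's front face when the bar is relaxed; x points from the workpiece through the bar into the housing, y along the bar.
- hammer: Bystander, not needed: a light hammer about 200 mm long lying on the bench. Origin: at its underside.
- tin: Bystander, not needed: an upright metal tin, 64 mm across and 75 mm high. Origin: at its underside.
- bench_pin: Bystander, not needed: a pale wooden bench pin 100 x 50 mm, 34 mm high at its step. Origin: at its underside.
- steel_block: Bystander, not needed: a flat steel bench block 80 x 80 x 25 mm. Origin: at its underside.
- pliers: Bystander, not needed: a pair of pliers about 160 mm long, lying. Origin: at its underside.
- brush: Bystander, not needed: a small bench brush about 170 mm long, lying. Origin: at its underside.
Mind the look-alikes: they are no part of the job. Leave any pink look-alike of the bracket alone.

How it is judged:
On the way, in this order (a step that is already met when the one before it is completed fails the run):
1. the toe is pressed squarely on the bar with more than 8 N, the bracket standing on its sole (contact force between bracket and bar above 8 N and angle between bracket's own z axis and vertical below 0.1 rad and angle between the y axis of bracket and the y axis of fixture, either way round below 0.08 rad), for 0.4 s.
2. the bracket is turned onto the back of its long leg, sole towards the bar (angle between bracket's own x axis and vertical below 0.1 rad and x of bracket in the frame of fixture below 0 m and angular speed of bracket below 0.3 rad/s), for 0.2 s.
3. the sole is pressed squarely on the bar with more than 8 N, the bracket lying on its long leg (contact force between bracket and bar above 8 N and angle between bracket's own x axis and vertical below 0.1 rad and angle between the y axis of bracket and the y axis of fixture, either way round below 0.08 rad), for 0.4 s.
At the end, for the whole second after the job is handed in: The bracket lies still and released on the back of its long leg (within 0.1 rad), its sole parallel to the bar (within 0.08 rad) and touching it or at most 15 mm in front of it, its middle within 80 mm of the bar's middle; the other things are where they were (angle between bracket's own x axis and vertical below 0.1 rad and angle between the y axis of bracket and the y axis of fixture, either way round below 0.08 rad and x of bracket in the frame of fixture between -0.015 and 0.006 m and y of bracket in the frame of fixture between -0.08 and 0.08 m and height (world z) of bracket below 0.006 m and linear speed of bracket below 0.02 m/s).
It fails at once if the bar is rammed: more than 35 N between bracket and bar (contact force between bracket and bar above 35 N).
It fails at once if the bracket is dropped or toppled: it turns faster than 5 rad/s (angular speed of bracket above 5 rad/s).
It fails at once if another thing on the bench is shifted by more than 25 mm (distance of any of hammer, tin, bench_pin, steel_block, pliers, brush from where it was at the start of the episode above 0.025 m).
It also fails if it takes over 72 s, if anything falls off the work surface, if the arm or the gripper's body presses on something with over 40 N, if the wrist force passes 120 N, or if a joint passes its speed limit or range.

## Working session

There is one attempt and no reset: what is moved stays moved. The work goes in short steps, each a Python script; the robot and the scene stay as the last script left them, time stands still between calls to the robot, and variables do not carry over. Pictures are saved under pics/ and viewed, at most 10 in all, crops included, and the job is handed in when it is done.

```bash
mkdir -p pics; python3 - <<'E'
from bench import r
import cv2
for n in ("top","side"):
    im=r.get_image(n); cv2.imwrite(f"pics/{n}0.png",im["color"][:,:,::-1])
    print(n,im["mtx"].tolist(),im["dist_coeffs"],im["origin"],im["orientation"])
s=r.state();print(s["t"],s["tool_pos"],s["tool_rot"],s["opening"])
E
```

```text
top [[390.22862351080465, 0.0, 318.03540309162236], [0.0, 390.22862351080465, 200.87218608803167], [0.0, 0.0, 1.0]] [0.03133945 0.         0.         0.         0.        ] [0.39580353 0.01153086 1.15080732] [-3.01336235 -0.01428942 -1.59557773]
side [[482.55262816443053, 0.0, 318.7244734791831], [0.0, 482.55262816443053, 195.53050733596956], [0.0, 0.0, 1.0]] [-0.14013212  0.          0.          0.          0.        ] [0.25527302 1.05856597 0.90408598] [-2.21194577e+00 -1.88110009e-03 -2.86824516e+00]
0.1 [ 0.23784311 -0.57753768  0.24953152] [-3.14003424e+00  3.88286323e-05  3.90788219e-01] 0.08501182836016384
```

View pics/top0.png

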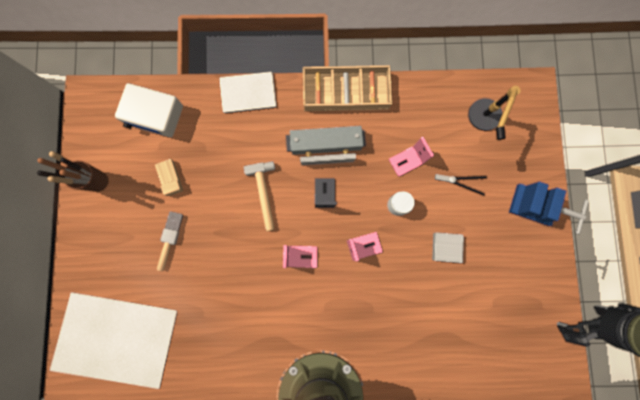

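View pics/side0.png

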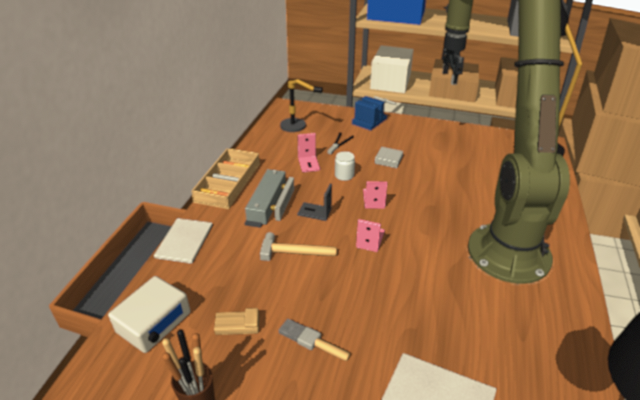

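The top view shows the dark bracket at (325,193), with its toe up towards the bar at (328,157) and the housing at (326,140). The things that could be taken for it are the pink brackets at (410,157), (300,257) and (366,246). I choose the dark one at (325,193) and check it in one close crop.

```bash
cat > h.py <<'E'
import numpy as np, cv2
from scipy.spatial.transform import Rotation as Ro
def rays(im,px):
    p=cv2.undistortPoints(np.array(px,float).reshape(-1,1,2),im["mtx"],np.array(im["dist_coeffs"])).reshape(-1,2)
    d=np.c_[p,np.ones(len(p))]
    return np.array(im["origin"]), Ro.from_euler("xyz",im["orientation"]).apply(d)
def onplane(im,px,z):
    o,d=rays(im,px); return o+d*((z-o[2])/d[:,2])[:,None]
def big(mask):
    c,_=cv2.findContours(mask.astype(np.uint8),cv2.RETR_EXTERNAL,cv2.CHAIN_APPROX_NONE)
    return sorted(c,key=cv2.contourArea)[::-1]
E
python3 - <<'E'
from bench import r
from h import *
im=r.get_image("top");c=im["color"]
a=c[120:220,265:395]; a=cv2.resize(a,None,fx=6,fy=6,interpolation=cv2.INTER_CUBIC)
cv2.imwrite("pics/c1.png",a[:,:,::-1])
m=np.zeros(c.shape[:2],bool); m[165:225,300:350]=c[165:225,300:350].max(2)<75
k=big(m)[0]; print("bracket",cv2.minAreaRect(k),cv2.boxPoints(cv2.minAreaRect(k)).tolist(),cv2.contourArea(k))
hsv=cv2.cvtColor(c,cv2.COLOR_RGB2HSV)
m=np.zeros(c.shape[:2],bool); m[150:168,290:366]=hsv[150:168,290:366,1]<70
for k in big(m)[:2]: print("bar",cv2.boxPoints(cv2.minAreaRect(k)).tolist(),cv2.contourArea(k))
m=np.zeros(c.shape[:2],bool); m[120:156,280:374]=hsv[120:156,280:374,1]<70
for k in big(m)[:1]: print("housing",cv2.boxPoints(cv2.minAreaRect(k)).tolist(),cv2.contourArea(k))
for x in (305,320,328,340,350): print(x,c[148:172,x].sum(1)//3)
for x in (318,325,332): print(x,c[172:216,x].sum(1)//3)
E
```

```text
bracket ((325.0, 205.5), (3.0, 18.0), 90.0) [[316.0, 204.0], [334.0, 204.0], [334.0, 207.0], [316.0, 207.0]] 46.5
bar [[299.7470703125, 156.71176147460938], [354.88238525390625, 152.4705810546875], [355.51177978515625, 160.65292358398438], [300.37646484375, 164.89410400390625]] 381.5
bar [[290.0, 150.0], [341.0, 150.0], [341.0, 153.0], [290.0, 153.0]] 73.5
housing [[285.5575866699219, 130.36285400390625], [363.3451843261719, 125.177001953125], [364.9380798339844, 149.07080078125], [287.1504821777344, 154.25665283203125]] 1686.5
305 [153 132  94  69  74  83  89  94 122 164 190 195 185 149 100  75  75  92
 116 133 135 133 134 133]
320 [128  92  66  58  63  69  79 120 168 193 198 187 148  97  70  71  77  78
  78  80  95 116 128 129]
328 [104  71  58  60  65  73 100 151 187 199 196 182 141  91  66  68  74  76
  75  85 107 122 126 125]
340 [ 75  60  59  63  68  96 145 183 198 201 192 150  95  70  73  74  74  74
  82 102 116 121 121 122]
350 [ 64  56  58  63  73 117 169 198 204 194 152 102  78  76  79  77  75  74
  84 102 116 119 119 123]
318 [128 128 130 132 129 121 106  93  90  91  92  91  92  91  92  93  92  91
  91  91  91  92  92  91  92  92  92  90  91  92  94  92  72  44  36  51
  87 121 140 145 143 138 135 137]
325 [126 127 130 129 128 119 105  94  91  86  70  53  47  47  46  47  48  47
  49  48  52  68  84  90  90  91  92  90  92  94  97  92  72  42  31  42
  66  79  96 121 134 136 134 137]
332 [123 125 129 128 126 118 104  94  92  91  92  91  89  92  93  92  91  90
  92  92  93  90  91  90  93  91  90  92  91  94  95  92  73  46  33  45
  66  78  83  80  90 114 132 139]
```

View pics/c1.png

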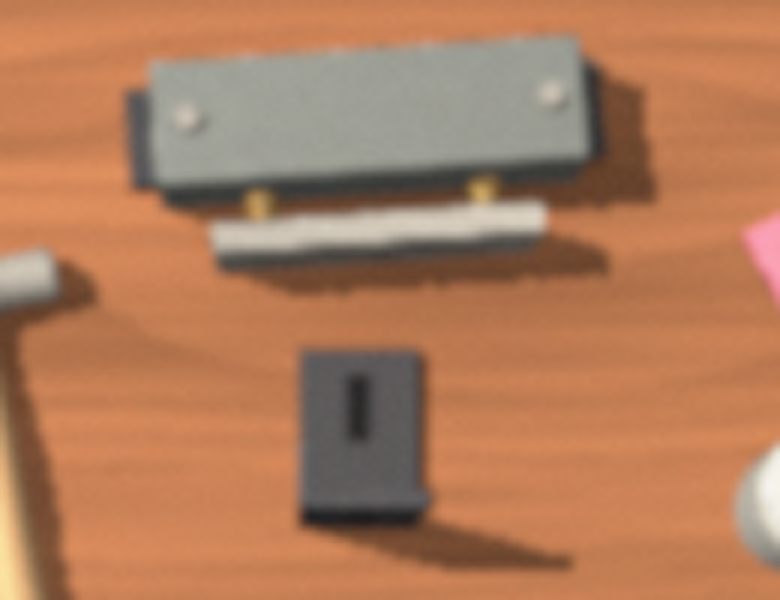

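The crop confirms the steel bracket. In full-image pixels its toe edge is at row ~178, columns 315–335, and the leg top is at row ~204. The slot lies in the foot, and the bar's top front edge is near row 160. Next I localise both and check reachability for the turn: grip the leg's side edges with the tool tilted back, then rotate 90°.

```bash
cat > m.py <<'E'
from bench import r
from h import *
im=r.get_image("top");c=im["color"].astype(float);g=c.mean(2)
def cross(col,lo,hi,th):
    v=g[lo:hi,col]; i=[j for j in range(len(v)-1) if v[j]>=th>v[j+1]][-1 if False else 0]
    return lo+i+(v[i]-th)/(v[i]-v[i+1])
px=[(x,cross(x,156,170,130)) for x in range(303,354,3)]
P=onplane(im,px,.05); k=np.polyfit(P[:,1],P[:,0],1)
sat=cv2.cvtColor(im["color"],cv2.COLOR_RGB2HSV)[:,:,1]
m=np.zeros(g.shape,bool); m[145:170,290:366]=g[145:170,290:366]>150
m&=sat<70; B=big(m)[0][:,0]; E=onplane(im,[B[B[:,0].argmin()]+[-.5,0],B[B[:,0].argmax()]+[.5,0]],.05)
yaw=-np.arctan(k[0]); ym=E[:,1].mean(); fix=np.array([np.polyval(k,ym),ym])
print("fixture",fix,"yaw",yaw,"bar len",np.linalg.norm(E[0]-E[1]))
m=np.zeros(g.shape,bool); m[172:212,300:350]=(sat[172:212,300:350]<90)
b=big(m)[0]; box=cv2.minAreaRect(b);print("bracket px",box,cv2.boundingRect(b))
px=[(x,cross(x,173,184,110)) for x in range(318,334,2)]
T=onplane(im,px,.008);kt=np.polyfit(T[:,1],T[:,0],1)
s=[]
for row in range(182,202,3):
    v=sat[row].astype(float)
    l=[j for j in range(305,325) if v[j]>100>=v[j+1]][-1]; q=[j for j in range(325,345) if v[j]<=100<v[j+1]][0]
    s.append(((l+(v[l]-100)/(v[l]-v[l+1]),row),(q+(100-v[q])/(v[q+1]-v[q]),row)))
s=np.array(s);L=onplane(im,s[:,0],.008);R=onplane(im,s[:,1],.008)
yb=((L+R)/2)[:,1].mean(); print("width",(L-R)[:,1].mean(),"toe",np.polyval(kt,yb),yb,"yaw toe",-np.arctan(kt[0]),"yaw side",[np.arctan(np.polyfit(Q[:,0],Q[:,1],1)[0]) for Q in (L,R)])
tb=[(x,cross(x,200,208,80)) for x in range(318,334,2)]
print("leg top back x (z=.095)",onplane(im,tb,.095)[:,0].mean())
pk=(c[:,:,0]>180)&(c[:,:,2]>100)&(sat>60)
for q in big(pk)[:3]:
    x,y,w,h=cv2.boundingRect(q); print("pink",x,y,w,h,onplane(im,[(x,y),(x+w,y+h)],.05)[:,:2].tolist())
E
cat >> m.py <<'E'
print("overhang",r.finger_overhang)
def pose(th,yaw):  # tool in the fixture x-z plane; th>0: fingers lean towards +x going down
    z=np.array([np.sin(th),0,-np.cos(th)]);y=np.array([0,-1,0])
    for sgn in (1,-1):
        Y=y*sgn; M=np.c_[np.cross(Y,z),Y,z]; yield (Ro.from_euler("z",yaw)*Ro.from_matrix(M)).as_euler("xyz")
for th in (-60,-50,-45,-40,-30,-15,0,5,15,30,40,45,50):
    print(th,[ (None if q is None else np.round(q,2).tolist()) for q in (r.inverse_kinematics([fix[0]-.095,fix[1],.09 if th<0 else .03],e) for e in pose(np.radians(th),yaw))])
E
python3 m.py
```

```text
fixture [ 0.6554255  -0.03820364] yaw 0.04611166995773482 bar len 0.1617639603663643
bracket px ((325.5, 193.0), (28.0, 21.0), 90.0) (315, 179, 22, 29)
width 0.06032319962685838 toe 0.6119666735485878 -0.028316970150201355 yaw toe -0.020040580031578516 yaw side [np.float64(-0.03982644262164379), np.float64(-0.026701950971396934)]
leg top back x (z=.095) 0.5235293384522125
pink 302 65 90 41 [[0.9444239588544467, 0.02975431004816565], [0.8130966598659393, -0.23179199945499118]]
pink 613 171 27 136 [[0.6039428058457845, -0.8515244000388008], [0.22626241573147055, -0.8761073133139929]]
pink 388 143 35 33 [[0.7019839436745923, -0.2149610947861351], [0.6024177045895103, -0.3109566885695153]]
overhang 0.019
-60 [None, None]
-50 [[0.06, 1.07, -0.15, 1.1, 0.12, 1.85, -1.61], [0.25, 1.13, -0.63, 1.1, 0.37, 1.93, 1.25]]
-45 [[0.08, 1.01, -0.17, 1.18, 0.13, 1.75, -1.63], [0.37, 1.16, -0.94, 1.17, 0.54, 1.92, 1.08]]
-40 [[0.09, 0.96, -0.19, 1.25, 0.14, 1.65, -1.64], [0.4, 1.11, -0.94, 1.24, 0.55, 1.82, 1.07]]
-30 [[0.12, 0.86, -0.22, 1.4, 0.16, 1.43, -1.66], [0.44, 1.01, -0.94, 1.4, 0.57, 1.61, 1.06]]
-15 [[0.17, 0.71, -0.27, 1.63, 0.2, 1.09, -1.7], [0.51, 0.87, -0.93, 1.63, 0.62, 1.28, 1.03]]
0 [[0.14, 0.68, -0.18, 1.91, 0.21, 0.57, -1.71], [0.54, 0.82, -0.87, 1.91, 0.86, 0.83, 0.82]]
5 [[0.12, 0.65, -0.14, 1.99, 0.19, 0.42, -1.69], [0.55, 0.79, -0.85, 1.99, 0.95, 0.71, 0.73]]
15 [[-0.2, 0.65, 0.35, 2.15, -1.18, 0.26, -0.32], [0.59, 0.77, -0.88, 2.15, 1.36, 0.57, 0.34]]
30 [[0.35, 0.68, -0.44, 2.38, 2.64, 0.45, 2.2], [0.77, 0.98, -1.23, 2.37, 1.99, 0.93, -0.2]]
40 [None, None]
45 [None, None]
50 [None, None]
```

```bash
cat >> h.py <<'E'
FIX=np.array([.6554,-.0382]); YAW=.046
def W(x,y,z): # fixture frame -> world
    c,s=np.cos(YAW),np.sin(YAW); return [FIX[0]+c*x-s*y, FIX[1]+s*x+c*y, z]
def F(p):
    c,s=np.cos(YAW),np.sin(YAW); d=np.array(p[:2])-FIX; return np.array([c*d[0]+s*d[1],-s*d[0]+c*d[1],p[2]])
def att(deg,sgn=1): # fingers lean towards +x going down for deg>0
    t=np.radians(deg); z=np.array([np.sin(t),0,-np.cos(t)]);Y=np.array([0,-1.,0])*sgn
    return (Ro.from_euler("z",YAW)*Ro.from_matrix(np.c_[np.cross(Y,z),Y,z])).as_euler("xyz")
def fx(s):
    f=s["contact_force"]; return np.round([np.cos(YAW)*f[0]+np.sin(YAW)*f[1],-np.sin(YAW)*f[0]+np.cos(YAW)*f[1],f[2]],1)
E
python3 - <<'E'
from bench import r
from h import *
yb=F([.522,-.0256])[1]; print("bracket corner in fixture",F([.522,-.0256,0]))
for z in (.02,.05,.08):
  for x in (-.14,-.12,-.10,-.08,-.06): 
    print(z,x,{s:[th for th in range(-60,61,5) if r.inverse_kinematics(W(x,yb,z),att(th,s)) is not None] for s in (1,-1)})
r.close_gripper()
X=F([.522,0,0])[0]-.036
r.reach(W(X,yb,.22),att(5)); print(r.state()["t"])
r.servo_line(W(X,yb,.06))
print(r.servo_line(W(X,yb,.029),vel=.04,until_force=4))
s=r.state();print(s["t"],F(s["tool_pos"]),fx(s),s["opening"],s["qpos"])
im=r.get_image("side");cv2.imwrite("pics/s1.png",cv2.resize(im["color"][130:260,220:420],None,fx=4,fy=4)[:,:,::-1])
E
```

```text
Traceback (most recent call last):
  File "h.py", line 16, in F
    c,s=np.cos(YAW),np.sin(YAW); d=np.array(p[:2])-FIX; return np.array([c*d[0]+s*d[1],-s*d[0]+c*d[1],p[2]])
                                                                                                      ~^^^
IndexError: list index out of range
```

```bash
python3 - <<'E'
from bench import r
from h import *
C=F([.522,-.0256,0]); yb=C[1]; print("bracket corner in fixture",C)
for z in (.02,.05,.08):
  for x in (-.14,-.12,-.10,-.08,-.06): 
    print(z,x,{s:[th for th in range(-60,61,5) if r.inverse_kinematics(W(x,yb,z),att(th,s)) is not None] for s in (1,-1)})
r.close_gripper()
X=C[0]-.036
r.reach(W(X,yb,.22),att(5)); print(r.state()["t"])
r.servo_line(W(X,yb,.06))
print(r.servo_line(W(X,yb,.029),vel=.04,until_force=4))
s=r.state();print(s["t"],F(s["tool_pos"]),fx(s),s["opening"],s["qpos"])
im=r.get_image("side");cv2.imwrite("pics/s1.png",cv2.resize(im["color"][130:260,220:420],None,fx=4,fy=4)[:,:,::-1])
E
```

```text
bracket corner in fixture [-0.13267949  0.01872091  0.        ]
0.02 -0.14 {1: [-60, -55, -50, -45, -40, -35, -30, -25, -20, -15, -10, -5, 0, 5, 10, 15, 20, 25], -1: [-60, -55, -50, -45, -40, -35, -30, -25, -20, -15, -10, -5, 0, 5, 10, 15, 20, 25]}
0.02 -0.12 {1: [-60, -55, -50, -45, -40, -35, -30, -25, -20, -15, -10, -5, 0, 5, 10, 15, 20, 25, 30], -1: [-60, -55, -50, -45, -40, -35, -30, -25, -20, -15, -10, -5, 0, 5, 10, 15, 20, 25, 30]}
0.02 -0.1 {1: [-60, -55, -50, -45, -40, -35, -30, -25, -20, -15, -10, -5, 0, 5, 10, 15, 20, 25, 30, 35], -1: [-60, -55, -50, -45, -40, -35, -30, -25, -20, -15, -10, -5, 0, 5, 10, 15, 20, 25, 30, 35]}
0.02 -0.08 {1: [-55, -50, -45, -40, -35, -30, -25, -20, -15, -10, -5, 0, 5, 10, 15, 20, 25, 30, 35, 40], -1: [-55, -50, -45, -40, -35, -30, -25, -20, -15, -10, -5, 0, 5, 10, 15, 20, 25, 30, 35, 40]}
0.02 -0.06 {1: [-55, -50, -45, -40, -35, -30, -25, -20, -15, -10, -5, 0, 5, 10, 15, 20, 25, 30, 35, 40, 45], -1: [-55, -50, -45, -40, -35, -30, -25, -20, -15, -10, -5, 0, 5, 10, 15, 20, 25, 30, 35, 40, 45]}
0.05 -0.14 {1: [-60, -55, -50, -45, -40, -35, -30, -
[... 1369 characters left out ...]
 -10, -5, 0, 5, 10, 15, 20, 25, 30, 35], -1: [-55, -50, -45, -40, -35, -30, -25, -20, -15, -10, -5, 0, 5, 10, 15, 20, 25, 30, 35]}
0.08 -0.08 {1: [-50, -45, -40, -35, -30, -25, -20, -15, -10, -5, 0, 5, 10, 15, 20, 25, 30, 35, 40], -1: [-50, -45, -40, -35, -30, -25, -20, -15, -10, -5, 0, 5, 10, 15, 20, 25, 30, 35, 40]}
0.08 -0.06 {1: [-50, -45, -40, -35, -30, -25, -20, -15, -10, -5, 0, 5, 10, 15, 20, 25, 30, 35, 40, 45], -1: [-50, -45, -40, -35, -30, -25, -20, -15, -10, -5, 0, 5, 10, 15, 20, 25, 30, 35, 40, 45]}
3.1333
False
5.275 [-0.16860862  0.01874631  0.02905283] [-0.3 -0.   0.3] 0.00019323495162107597 [ 0.19210622  0.59619443 -0.2687368   2.18691531  0.4842555   0.32195792
 -2.00644527]
```

View pics/s1.png

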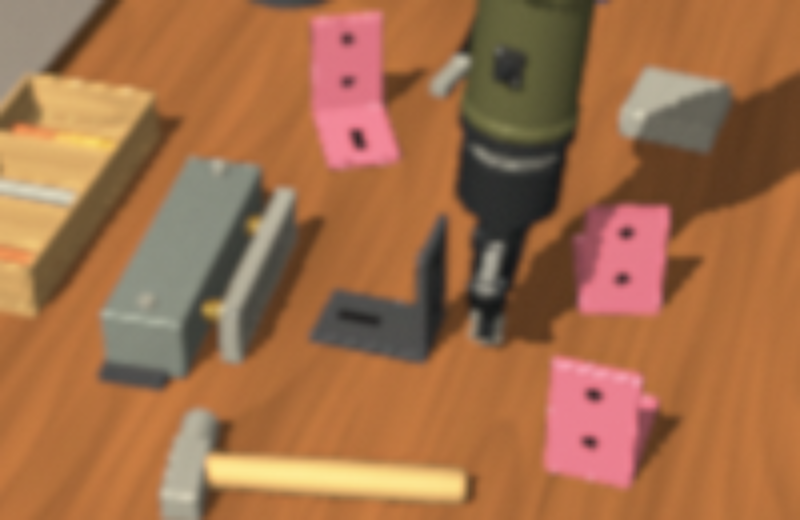

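The crop shows the closed fingers at (488,335), just behind the dark bracket at (430,290), with its toe towards the bar and the path clear. Now I push and press.

```bash
python3 - <<'E'
from bench import r
from h import *
yb=.0187; z=.029
print(r.servo_line(W(-.125,yb,z),vel=.03,until_force=8)); s=r.state(); print(s["t"],F(s["tool_pos"]),fx(s))
print(r.servo_line(W(-.110,yb,z),vel=.02,until_force=8)); s=r.state(); print(s["t"],F(s["tool_pos"]),fx(s))
x=F(s["tool_pos"])[0]
while x<-.088:
    x+=.001; r.servo_line(W(x,yb,z),vel=.01); s=r.state(); f=fx(s); print(round(s["t"],2),F(s["tool_pos"]),f)
    if f[0]<-14.5: break
for i in range(4): r.dwell(.2); print(fx(r.state()))
im=r.get_image("top");cv2.imwrite("pics/t1.png",cv2.resize(im["color"][130:230,265:395],None,fx=6,fy=6)[:,:,::-1])
E
```

```text
False
6.9333 [-0.12501227  0.0188557   0.02903865] [-3.1  0.2 -0.5]
False
7.8333 [-0.10973212  0.01870976  0.02904752] [-2.3 -0.5 -0.9]
8.11 [-0.10895517  0.01865606  0.02896807] [-4.2 -0.3  0.9]
8.36 [-0.10773738  0.01871473  0.02898675] [-4.  -0.  -0.3]
8.61 [-0.10664891  0.01872989  0.0289747 ] [-4.2 -0.5 -0.2]
8.86 [-0.10558753  0.018706    0.02898012] [-3.3 -0.4 -0.6]
9.11 [-0.1045845   0.01872754  0.02899809] [-3.2  0.6 -1. ]
9.36 [-0.10359304  0.01871114  0.02899168] [-3.2  0.  -0.3]
9.61 [-0.10258889  0.01871348  0.02903251] [-2.8 -0.4 -1.5]
9.86 [-0.10162599  0.01870111  0.02900003] [-4.2 -0.2 -1.2]
10.11 [-0.10062069  0.01867123  0.02902215] [-3.5  0.4 -0.3]
10.36 [-0.09963929  0.01872309  0.02899306] [-4.2  0.4  0.2]
10.61 [-0.09891939  0.01866353  0.02897963] [-4.7  0.3 -0.8]
10.86 [-0.09838363  0.01859629  0.02892734] [-6.4 -0.3  1.9]
11.11 [-0.09794642  0.01863769  0.02881848] [-7.7 -0.6  1.9]
11.36 [-0.09743249  0.0185532   0.02869487] [-9.1 -0.   2.4]
11.61 [-0.09689767  0.01853727  0.02862804] [-10.2   0.3   3.6]
11.86 [-0.09648115  0.01852815  0.02856415] [-13.   -0.1   5.6]
12.11 [-0.09561775  0.01848875  0.02850414] [-12.9  -0.1   5.4]
12.36 [-0.09504851  0.01847191  0.02846477] [-13.7   0.4   6.5]
12.61 [-0.09424793  0.01838991  0.02820459] [-13.9  -0.    4.3]
12.86 [-0.09370072  0.01838041  0.02818685] [-15.1  -0.1   5.2]
[-15.2   0.    5.9]
[-14.8   0.2   5.4]
[-15.2   0.2   6. ]
[-14.4  -0.2   6.9]
```

View pics/t1.png

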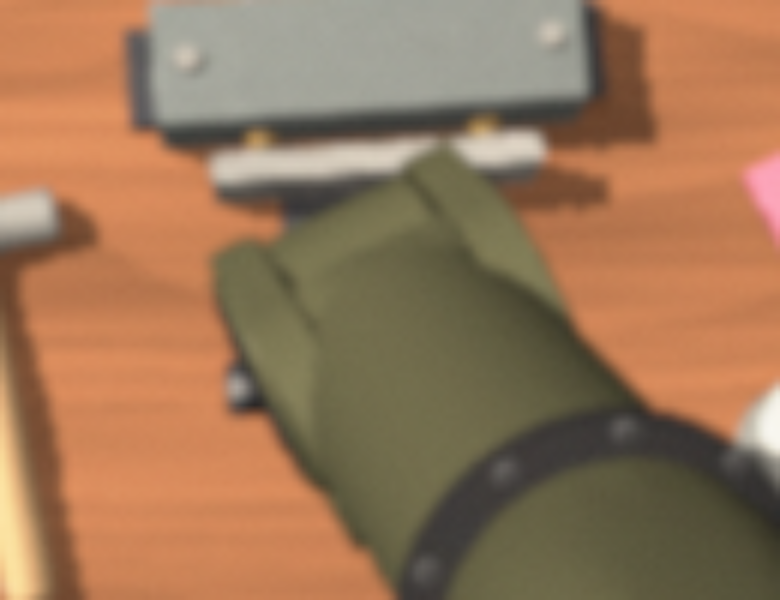

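The top crop shows the bar driven back a few mm, with its yellow guide pins at (258,138) and (483,125) nearly covered. The bracket's foot edge at (300,210) sits against it, and the rest is hidden under the arm. The press held about 11–13 N at the bar for over 0.8 s. Now I back off, find the fingertip overhang by touching the bench, and re-measure.

```bash
python3 - <<'E'
from bench import r
from h import *
yb=.0187
r.servo_line(W(-.112,yb,.029),vel=.012); print(fx(r.state()))
r.servo_line(W(-.160,yb,.032),vel=.08)
r.servo_line(W(-.160,yb,.032),attitude=att(0))
print(r.servo_line(W(-.16,yb,.010),vel=.03,until_force=4)); s=r.state(); print("closed touch TCP z",s["tool_pos"][2],fx(s))
r.servo_line(W(-.16,yb,.045),vel=.1); r.release(); print(r.state()["opening"])
print(r.servo_line(W(-.16,yb,-.005),vel=.04,until_force=4)); s=r.state(); print("open touch TCP z",s["tool_pos"][2],fx(s))
r.servo_line(W(-.16,yb,.20),vel=.25)
ok=[(x,z,t) for x in (-.09,-.08,-.07,-.06) for z in (.07,.12,.16,.2) for t in (-55,-50,-45) if r.inverse_kinematics(W(x,yb,z),att(t)) is not None]; print(ok)
r.reach(W(-.2,yb-.2,.25),att(0)); print(r.state()["t"])
im=r.get_image("top");a=cv2.resize(im["color"][130:230,265:395],None,fx=6,fy=6)
im2=r.get_image("side");b=cv2.resize(im2["color"][150:250,240:370],None,fx=6,fy=6)
cv2.imwrite("pics/t2.png",a[:,:,::-1]); cv2.imwrite("pics/s2.png",b[:,:,::-1])
E
```

```text
[ 0.4 -0.5 -0.4]
True
closed touch TCP z 0.019105948256898223 [-0.5 -0.3  8.2]
0.08508692878444316
True
open touch TCP z 0.005901651044046013 [-1.4 -0.2  9.3]
[(-0.09, 0.07, -55), (-0.09, 0.07, -50), (-0.09, 0.07, -45), (-0.09, 0.12, -50), (-0.09, 0.12, -45), (-0.09, 0.16, -50), (-0.09, 0.16, -45), (-0.09, 0.2, -45), (-0.08, 0.07, -55), (-0.08, 0.07, -50), (-0.08, 0.07, -45), (-0.08, 0.12, -50), (-0.08, 0.12, -45), (-0.08, 0.16, -45), (-0.08, 0.2, -45), (-0.07, 0.07, -50), (-0.07, 0.07, -45), (-0.07, 0.12, -50), (-0.07, 0.12, -45), (-0.07, 0.16, -45), (-0.06, 0.07, -50), (-0.06, 0.07, -45), (-0.06, 0.12, -45), (-0.06, 0.16, -45)]
21.125
```

View pics/t2.png

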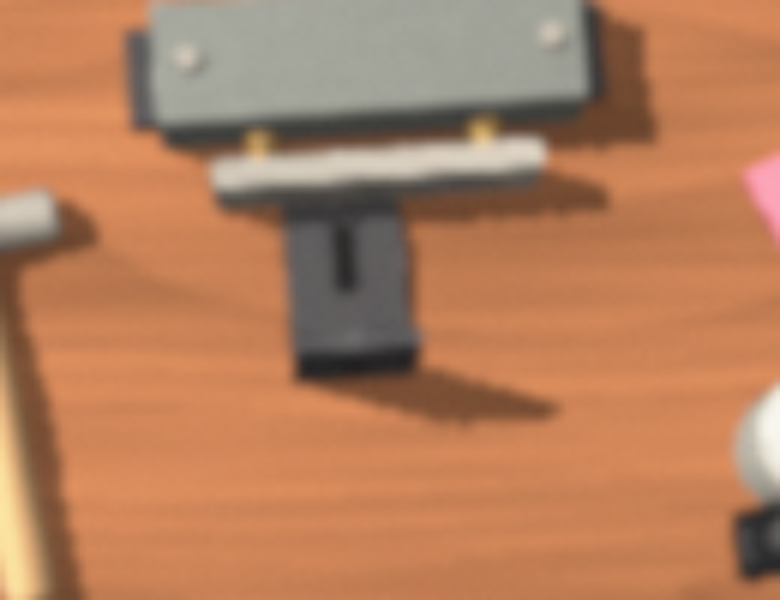

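View pics/s2.png

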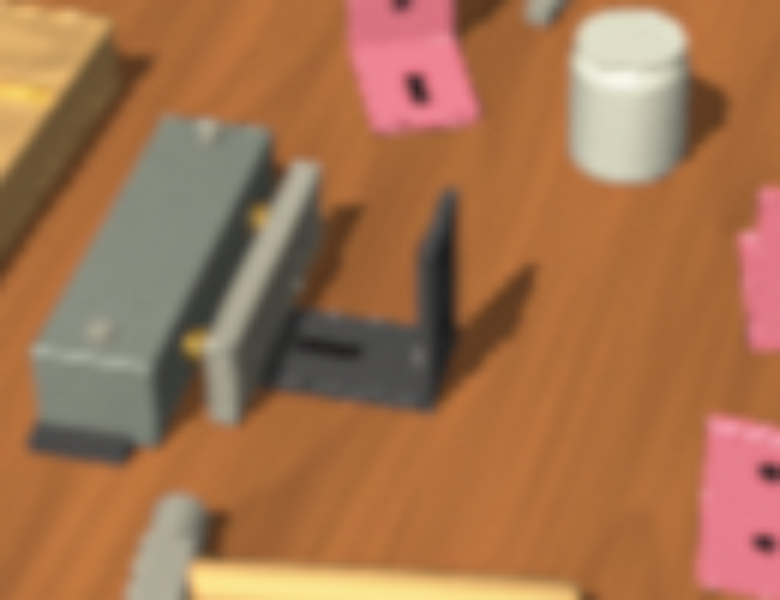

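Top crop: the toe sits square on the bar at crop row ~205, and the leg top spans columns 297–417 with its back edge at row ~350. Side crop: the bracket stands flat on its sole with its foot touching the bar. Measured overhang is 19 mm shut and 6 mm open, so about 13 mm at a 60 mm opening. Next I grasp the leg edges at −50° and tip the bracket back.

```bash
cat > turn.py <<'E'
from bench import r
from h import *
import sys
im=r.get_image("top");g=im["color"].astype(float).mean(2);sat=cv2.cvtColor(im["color"],cv2.COLOR_RGB2HSV)[:,:,1].astype(float)
def cr(v,th,a,b): # first crossing in [a,b)
    for j in range(a,b):
        if (v[j]-th)*(v[j+1]-th)<=0 and v[j]!=v[j+1]: return j+(v[j]-th)/(v[j]-v[j+1])
pb=[(x,cr(g[:,x],72,186,194)) for x in range(318,333,2)]; pb=[p for p in pb if p[1]]
B=np.array([F(p) for p in onplane(im,pb,.095)])
row=185; l,q=cr(sat[row],100,306,322),cr(sat[row],100,328,342)
S=np.array([F(p) for p in onplane(im,[(l,row),(q,row)],.01)])
print("back",B[:,0].mean(),"n",len(B),"slope",np.polyfit(B[:,1],B[:,0],1)[0],"sides y",S[:,1])
xc0=B[:,0].mean() if len(sys.argv)<2 else float(sys.argv[1]); yb=S[:,1].mean()
xb,zb=.0193,.058
def tcp(xc,phi,zc):
    c,s=np.cos(np.radians(phi)),np.sin(np.radians(phi)); return W(xc+xb*c-zb*s,yb,zc+xb*s+zb*c)
P=[tcp(xc0,0,0)]+[tcp(-(.09*np.cos(np.radians(p))+.018),p,.0015) for p in range(0,91,10)]
print("IK",[r.inverse_kinematics(p,att(-50+t)) is not None for p,t in zip(P,[0]+list(range(0,91,10)))], r.inverse_kinematics(np.array(P[0])+[0,0,.06],att(-50)) is not None, "corner",xc0,"y",yb)
E
python3 turn.py; python3 - <<'E'
from bench import r
print(r.state()["t"])
E
```

```text
back -0.08726703336145011 n 8 slope -0.02304243752983158 sides y [ 0.04639315 -0.01775544]
IK [True, True, True, True, True, True, True, True, True, True, True] True corner -0.08726703336145011 y 0.01431885495621257
21.275
```

```bash
sed -i 's/yb=S\[:,1\].mean()/yb=.016/' turn.py; cat > go.py <<'E'
exec(open("turn.py").read())
r.reach(W(-.08,yb,.2),att(-45))
r.servo_line(np.array(P[0])+[0,0,.06],attitude=att(-50),vel=.25)
print(r.servo_line(P[0],vel=.08,until_force=8))
r.close_gripper(); s=r.state(); print(s["t"],F(s["tool_pos"]),s["opening"],s["finger_force"],fx(s))
im=r.get_image("side");cv2.imwrite("pics/s3.png",cv2.resize(im["color"][130:250,230:390],None,fx=5,fy=5)[:,:,::-1])
E
python3 go.py -.087
```

```text
back -0.08734577173843418 n 8 slope -0.02133635227455248 sides y [ 0.04639315 -0.01794219]
IK [True, True, True, True, True, True, True, True, True, True, True] True corner -0.087 y 0.016
False
24.125 [-0.06755354  0.01644032  0.05927832] 0.05691467134010894 62.69681878387928 [0.6 1.2 5.1]
```

View pics/s3.png

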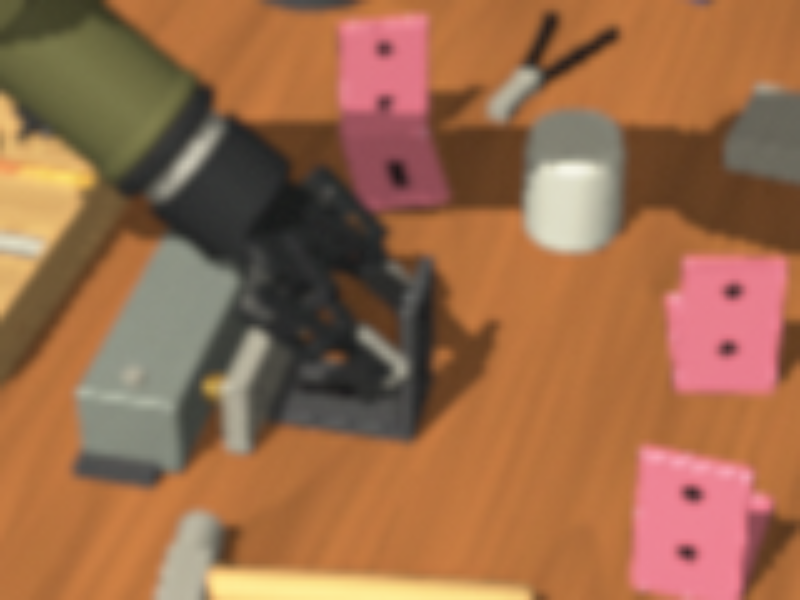

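The crop shows the near finger closed on the leg's side edge at (400,365), with the leg upright, the foot flat and the gripper body clear of the bar. Finger force is 63 N, so the grip holds. Now I tip it back.

```bash
cat > tip.py <<'E'
from bench import r
from h import *
yb=.016; xb,zb=.0193,.058
def tcp(xc,phi,zc):
    c,s=np.cos(np.radians(phi)),np.sin(np.radians(phi)); return W(xc+xb*c-zb*s,yb,zc+xb*s+zb*c)
for p in range(0,91,10):
    r.servo_line(tcp(-(.09*np.cos(np.radians(p))+.018),p,.0015),attitude=att(-50+p),vel=.04)
    s=r.state(); print(p,round(s["t"],2),F(s["tool_pos"]),fx(s),round(s["opening"],4),round(s["finger_force"]))
    if np.linalg.norm(s["contact_force"])>35: print("STOP");break
im=r.get_image("side");cv2.imwrite("pics/s4.png",cv2.resize(im["color"][130:250,230:390],None,fx=5,fy=5)[:,:,::-1])
E
python3 tip.py
```

```text
0 24.85 [-0.08889853  0.01594469  0.05939534] [-0.5 -0.3 -1.8] 0.0567 65
10 25.23 [-0.09784871  0.01614781  0.06242075] [ 0.5  0.8 -6.4] 0.0566 65
20 25.57 [-0.10493047  0.01568715  0.06295438] [-0.8 -1.8  8.9] 0.0568 66
30 25.92 [-0.11152076  0.01557207  0.06324449] [-9.  -0.3 28. ] 0.057 67
40 26.27 [-0.1112742   0.01648469  0.06001624] [-7.7  0.5 33.6] 0.056 59
50 26.64 [-0.10698784  0.01638191  0.05336372] [2.2 1.5 0.9] 0.0285 1
60 27.03 [-0.10342763  0.0162121   0.04595239] [ 3.7  0.1 -1.2] -0.0 1Traceback (most recent call last):
  File "tip.py", line 7, in <module>
    r.servo_line(tcp(-(.09*np.cos(np.radians(p))+.018),p,.0015),attitude=att(-50+p),vel=.04)
    ~~~~~~~~~~~~^^^^^^^^^^^^^^^^^^^^^^^^^^^^^^^^^^^^^^^^^^^^^^^^^^^^^^^^^^^^^^^^^^^^^^^^^^^^
bench.IKError: the arm cannot follow that straight line within its joint ranges
```

```bash
python3 - <<'E'
from bench import r
from h import *
s=r.state();print(s["t"],F(s["tool_pos"]),fx(s),s["opening"],np.round(s["qpos"],2))
a=[cv2.resize(r.get_image(n)["color"][y:y+100,x:x+130],None,fx=3,fy=3) for n,y,x in (("side",150,240),("top",130,265))]
w=cv2.resize(r.get_image("wrist")["color"],(400,250))
o=np.zeros((560,800,3),np.uint8); o[:300,:390]=a[0]; o[:300,400:790]=a[1]; o[305:555,:400]=w
cv2.imwrite("pics/s5.png",o[:,:,::-1])
E
```

```text
27.0333 [-0.10342763  0.0162121   0.04595239] [ 3.7  0.1 -1.2] -3.965356638197647e-05 [-0.03  0.6   0.06  2.08 -0.15  0.3  -1.36]
```

View pics/s5.png

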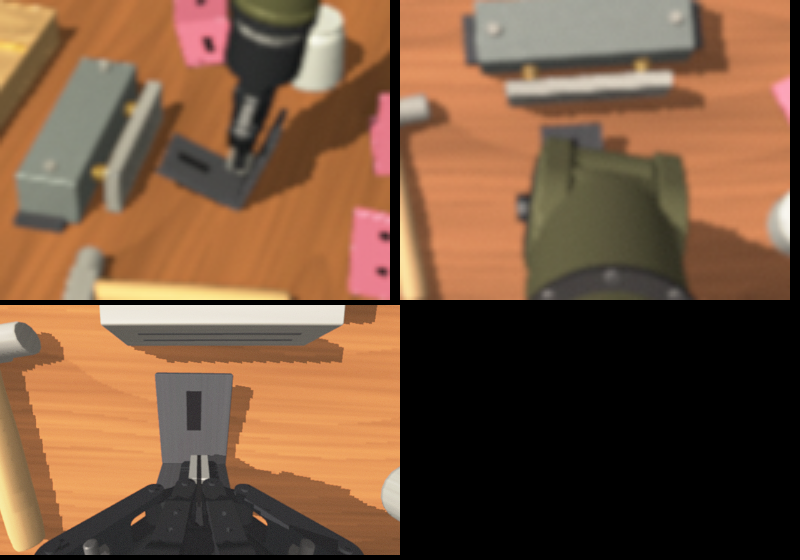

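The composite shows three things. The grip slipped off the small overlap. The bracket leans at about 25° on its corner (side crop, corner at (240,205)). The shut fingers inside the V hold it against the long leg. 

Recovery: ease it back onto its sole with those fingers and drag it back from inside. Then regrip symmetrically along the inner diagonal near the corner, close to the centre of mass, so tool −45° → +45° turns it rigidly.

```bash
python3 - <<'E'
from bench import r
from h import *
yb=.016
def log(n): s=r.state(); print(n,round(s["t"],2),F(s["tool_pos"]).round(4),fx(s))
z0=r.state()["tool_pos"][2]; x0=F(r.state()["tool_pos"])[0]
for d in (.01,.02,.03,.038): r.servo_line(W(x0+d,yb,z0),vel=.025); log("ease")
r.dwell(.2); log("free")
r.servo_line(W(x0+.03,yb,.05),attitude=att(-5),vel=.05)
print(r.servo_line(W(x0+.025,yb,.032),vel=.05,until_force=5)); log("down")
for x in (-.100,-.115,-.130,-.139): r.servo_line(W(x,yb,.032),vel=.035); log("drag")
r.servo_line(W(-.125,yb,.032),vel=.05); log("off"); r.servo_line(W(-.125,yb,.2),vel=.3); r.release()
r.reach(W(-.2,yb-.2,.25),att(0))
im=r.get_image("top"); sat=cv2.cvtColor(im["color"],cv2.COLOR_RGB2HSV)[:,:,1]; g=im["color"].mean(2)
m=np.zeros(g.shape,bool); m[172:240,295:352]=(sat[172:240,295:352]<90)
b=big(m)[0]; box=cv2.minAreaRect(b); print(box,cv2.boundingRect(b))
x,y,w,h=cv2.boundingRect(b); print("toe",F(onplane(im,[(x+w/2-.5,y-.5)],.008)[0]))
print(g[y+h-10:y+h+4,x+w//2].round()); print("t",r.state()["t"])
im2=r.get_image("side"); o=np.hstack([cv2.resize(a,None,fx=3,fy=3) for a in (im["color"][150:250,265:395],im2["color"][150:250,250:380])]); cv2.imwrite("pics/s6.png",o[:,:,::-1])
E
```

```text
ease 27.8 [-0.092   0.016   0.0468] [1.7 0.1 0.6]
ease 28.35 [-0.0818  0.016   0.0468] [ 1.1 -1.1  0.2]
ease 28.9 [-0.0722  0.0161  0.0466] [ 0.8  0.4 -0.5]
ease 29.37 [-0.0637  0.016   0.0468] [-0.6  0.5 -0.3]
free 29.57 [-0.064   0.016   0.0468] [-0.   0.1 -0.8]
False
down 30.58 [-0.0771  0.016   0.0318] [0.3 0.  0.3]
drag 31.39 [-0.0999  0.016   0.0321] [2.5 0.2 1.1]
drag 31.97 [-0.1154  0.016   0.032 ] [1.5 0.3 0.6]
drag 32.54 [-0.1305  0.016   0.0319] [1.8 0.1 0.9]
drag 32.95 [-0.1396  0.016   0.0319] [ 1.9 -0.  -0. ]
off 33.38 [-0.125   0.016   0.0318] [-0.5  0.1 -0.2]
((323.84014892578125, 202.74180603027344), (29.152507781982422, 20.55161476135254), 84.80557250976562) (313, 188, 23, 30)
toe [-0.07251203  0.01441906  0.008     ]
[ 95.  94.  94.  93.  95.  96.  94.  73.  43.  40.  59.  75.  82. 100.]
t 35.8083
```

The numbers confirm the bracket is back on its sole: the toe is at x ≈ −0.0725 and the corner at ≈ −0.161 in the fixture frame. Now the diagonal grip and the turn.

```bash
cat > turn2.py <<'E'
from bench import r
from h import *
yb=.0155; b=.0185; xc0=-.161
def tcp(xc,phi,zc):
    c,s=np.cos(np.radians(phi)),np.sin(np.radians(phi)); return W(xc+b*c-b*s,yb,zc+b*s+b*c)
def log(n): s=r.state(); print(n,round(s["t"],2),F(s["tool_pos"]).round(4),fx(s),round(s["opening"],4),round(s["finger_force"])); return s
X=lambda p: -(.09*np.cos(np.radians(p))+.022)
print([r.inverse_kinematics(tcp(X(p),p,.004),att(-45+p)) is not None for p in range(0,91,10)])
P=np.array(tcp(xc0,0,0)); back=np.array(W(1,0,0))-np.array(W(0,0,0)); back=(back+[0,0,1])*.707
r.reach(P+back*.09,att(-45)); log("above")
print(r.servo_line(P,vel=.08,until_force=8)); log("at")
r.close_gripper(); log("grip")
r.servo_line(tcp(xc0,0,.005),attitude=att(-45),vel=.03); r.dwell(.15); s=log("lift")
if s["finger_force"]>30 and s["opening"]>.05:
  for p in range(10,91,10):
    xc=max(min(X(p),-.05 if p<80 else 0),xc0+.01*p/10)if False else min(X(p),xc0+.0155*p/10)
    r.servo_line(tcp(xc,p,.005),attitude=att(-45+p),vel=.04); s=log(p)
    if s["finger_force"]<30 or np.abs(s["contact_force"]).max()>20: print("STOP"); break
im=r.get_image("side"); im2=r.get_image("top"); o=np.hstack([cv2.resize(a,None,fx=3,fy=3) for a in (im["color"][150:250,240:370],im2["color"][140:240,265:395])]); cv2.imwrite("pics/s7.png",o[:,:,::-1])
E
python3 turn2.py
```

```text
[True, True, True, True, True, True, True, True, True, True]
above 36.97 [-0.0786  0.0141  0.0831] [-0.  -1.4  0.9] 0.0857 0
False
at 38.24 [-0.142   0.0155  0.0187] [ 0.   0.3 -0.4] 0.0854 0
grip 38.62 [-0.1418  0.0169  0.0195] [2.6 2.8 6.8] 0.0576 62
lift 39.09 [-0.1427  0.0153  0.023 ] [ 0.4 -0.5 -6.9] 0.0576 64
10 39.55 [-0.1309  0.0155  0.0269] [-0.4 -0.1 -7.4] 0.0572 65
20 39.99 [-0.1197  0.0156  0.0285] [ 0.2 -0.4 -7.5] 0.0577 65
30 40.42 [-0.1084  0.0156  0.0299] [ 1.2  0.5 -7.7] 0.0574 65
40 40.85 [-0.0972  0.0157  0.0306] [ 1.2 -0.5 -6.1] 0.0576 65
50 41.27 [-0.0861  0.0156  0.0306] [-0.4 -0.3 -7.3] 0.0578 65Traceback (most recent call last):
  File "turn2.py", line 17, in <module>
    r.servo_line(tcp(xc,p,.005),attitude=att(-45+p),vel=.04); s=log(p)
    ~~~~~~~~~~~~^^^^^^^^^^^^^^^^^^^^^^^^^^^^^^^^^^^^^^^^^^^^
bench.IKError: the arm cannot follow that straight line within its joint ranges
```

The grip is rigid and carries the full 7.2 N weight. The line stops at the wrist joint-6 limit, so I look for a joint-space way through.

```bash
python3 - <<'E'
from bench import r
from h import *
s=r.state(); print(s["t"],s["qpos"].round(3))
yb=.0155;b=.0185
def tcp(xc,phi,zc):
    c,sn=np.cos(np.radians(phi)),np.sin(np.radians(phi)); return W(xc+b*c-b*sn,yb,zc+b*sn+b*c)
for zc in (.005,.03,.08):
  for p in (50,52,54,56,58,60,65,70,80,90):
    q=r.inverse_kinematics(tcp(min(-(.09*np.cos(np.radians(p))+.022),-.161+.00155*p),p,zc),att(-45+p)); print(zc,p,None if q is None else np.round(q,2).tolist())
E
```

```text
41.275 [-0.014  0.657  0.032  1.971 -0.058  0.432 -1.463]
0.005 50 [-0.01, 0.65, 0.03, 1.97, -0.06, 0.43, -1.46]
0.005 52 [-0.01, 0.65, 0.03, 2.0, -0.06, 0.37, -1.46]
0.005 54 [-0.0, 0.64, 0.02, 2.03, -0.06, 0.32, -1.46]
0.005 56 [0.0, 0.64, 0.01, 2.05, -0.07, 0.26, -1.45]
0.005 58 [0.01, 0.63, 0.0, 2.08, -0.07, 0.2, -1.45]
0.005 60 [-0.14, 0.65, 0.23, 2.11, -0.86, 0.21, -0.67]
0.005 65 [-0.63, 0.99, 1.15, 2.18, 4.6, 0.91, 0.06]
0.005 70 [0.18, 0.65, -0.24, 2.23, 2.52, 0.2, 2.27]
0.005 80 [0.05, 0.7, -0.04, 2.35, 3.18, 0.52, 1.61]
0.005 90 [0.06, 0.81, -0.04, 2.45, 3.18, 0.89, 1.62]
0.03 50 [-0.02, 0.61, 0.04, 1.96, -0.06, 0.48, -1.46]
0.03 52 [-0.01, 0.61, 0.03, 1.98, -0.06, 0.43, -1.46]
0.03 54 [-0.01, 0.6, 0.02, 2.01, -0.06, 0.38, -1.46]
0.03 56 [-0.0, 0.6, 0.02, 2.03, -0.07, 0.32, -1.45]
0.03 58 [0.0, 0.59, 0.01, 2.06, -0.07, 0.26, -1.45]
0.03 60 [0.01, 0.59, -0.0, 2.09, -0.07, 0.21, -1.44]
0.03 65 [-0.22, 0.62, 0.35, 2.15, -1.38, 0.23, -0.15]
0.03 70 [0.31, 0.62, -0.43, 2.21, 1.96, 0.24, 2.84]
0.03 80 [0.05, 0.64, -0.04, 2.34, 3.18, 0.45, 1.6]
0.03 90 [0.06, 0.74, -0.04, 2.44, 3.19, 0.82, 1.61]
0.08 50 [-0.02, 0.54, 0.05, 1.91, -0.05, 0.6, -1.47]
0.08 52 [-0.02, 0.53, 0.04, 1.94, -0.05, 0.55, -1.47]
0.08 54 [-0.02, 0.52, 0.04, 1.97, -0.06, 0.5, -1.46]
0.08 56 [-0.01, 0.51, 0.03, 1.99, -0.06, 0.44, -1.46]
0.08 58 [-0.0, 0.51, 0.02, 2.02, -0.06, 0.39, -1.45]
0.08 60 [0.0, 0.5, 0.01, 2.04, -0.07, 0.33, -1.45]
0.08 65 [0.02, 0.49, -0.01, 2.11, -0.08, 0.19, -1.44]
0.08 70 [-0.23, 0.52, 0.35, 2.18, -1.46, 0.21, -0.07]
0.08 80 [0.05, 0.53, -0.04, 2.3, 3.21, 0.3, 1.57]
0.08 90 [0.19, 0.61, -0.24, 2.41, 3.03, 0.66, 1.78]
```

The branch after the wrist singularity has j5 and j7 both about +π, one full yaw turn in total. I lift the bracket to about 90 mm, above everything nearby, turn j7 and then j5 one after the other (each ≤3.14 rad/s), and finish the turn on that branch.

```bash
cat > flip.py <<'E'
from bench import r
from h import *
yb=.0155;b=.0185
def tcp(xc,phi,zc):
    c,sn=np.cos(np.radians(phi)),np.sin(np.radians(phi)); return W(xc+b*c-b*sn,yb,zc+b*sn+b*c)
def log(n): s=r.state(); print(n,round(s["t"],2),F(s["tool_pos"]).round(4),fx(s),round(s["opening"],4),round(s["finger_force"]),s["qpos"].round(2)); return s
if __name__=="__main__":
    r.servo_line(tcp(-.09,54,.09),attitude=att(9),vel=.09); log("up")
    qb=r.inverse_kinematics(tcp(-.05,80,.09),att(35)); print(np.round(qb,2))
    assert abs(qb[4]-3.2)<.4 and abs(qb[6]-1.6)<.4
    q=r.state()["qpos"].copy(); q[6]=qb[6]; r.goto_joints(q); log("j7")
    r.goto_joints(qb); s=log("j5")
    if s["finger_force"]>30:
        r.servo_line(tcp(-.03,90,.05),attitude=att(45),vel=.06); log("90")
        r.servo_line(tcp(-.026,90,.008),vel=.08); log("low")
    im=r.get_image("side"); im2=r.get_image("top"); o=np.hstack([cv2.resize(a,None,fx=3,fy=3) for a in (im["color"][150:250,240:370],im2["color"][140:240,265:395])]); cv2.imwrite("pics/s7.png",o[:,:,::-1])
E
python3 flip.py
```

```text
up 42.38 [-0.0944  0.0156  0.1153] [-0.4  0.  -6.1] 0.0573 65 [-0.02  0.49  0.04  1.99 -0.06  0.5  -1.46]
[ 0.06  0.49 -0.04  2.32  3.22  0.29  1.56]
j7 44.93 [-0.0944  0.0155  0.1152] [ 0.2  0.3 -7.1] 0.0575 65 [-0.02  0.49  0.04  1.99 -0.06  0.5   1.56]
j5 47.69 [-0.0649  0.0153  0.1115] [ 0.8  0.7 -6.6] 0.0577 65 [ 0.06  0.49 -0.04  2.32  3.22  0.29  1.56]
90 48.61 [-0.0483  0.0154  0.0687] [ 0.2 -1.4 -6.9] 0.0576 65 [ 0.05  0.69 -0.02  2.45  3.2   0.78  1.59]
low 49.28 [-0.0444  0.0155  0.0267] [ 0.8  0.1 -5.9] 0.0573 65 [ 0.05  0.8  -0.02  2.46  3.2   0.9   1.6 ]
```

View pics/s7.png

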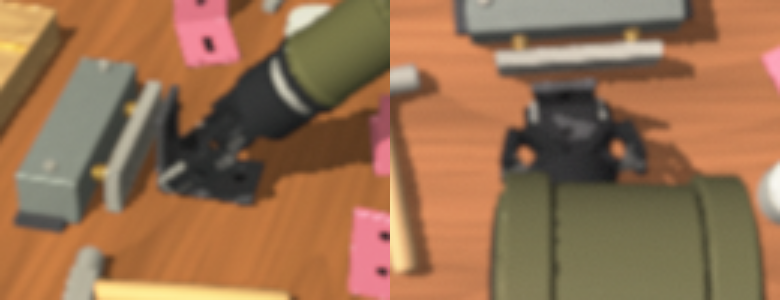

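The composite shows the foot upright and facing the bar at (165,125), with the long leg near flat just above the bench at (230,180), still gripped and square to the bar in the top crop. Now I lower it to touch, press the sole while it is still held square, ease off and release.

```bash
cat > press.py <<'E'
from flip import *
def lg(n): s=r.state(); print(n,round(s["t"],2),F(s["tool_pos"]).round(4),fx(s),round(s["finger_force"])); return s
z=.0267
print(r.servo_line(tcp(-.026,90,-.004),vel=.02,until_force=4)); s=lg("touch"); r.dwell(.35); z=s["tool_pos"][2]; x=F(s["tool_pos"])[0]
r.servo_line(W(-.026,yb,z),vel=.035,until_force=9); s=lg("near"); f0=fx(s)[0]; x=F(s["tool_pos"])[0]
for i in range(16):
    if fx(s)[0]<f0-12: break
    x+=.001; r.servo_line(W(x,yb,z),vel=.012); s=lg("p")
for i in range(4): r.dwell(.2); lg("hold")
E
python3 press.py
```

```text
True
touch 49.81 [-0.0441  0.0155  0.02  ] [-1.2 -0.3  5. ] 66
near 50.38 [-0.0439  0.0154  0.02  ] [-2.  -0.3  4.5] 66
p 50.74 [-0.0432  0.0155  0.0201] [-6.  -0.4  3.1] 67
p 50.99 [-0.0424  0.0155  0.0201] [-6.8 -1.   4.2] 67
p 51.24 [-0.0415  0.0154  0.0201] [-7.4 -1.2  3.5] 67
p 51.49 [-0.0405  0.0154  0.0201] [-7.2 -0.5  3.6] 67
p 51.74 [-0.0395  0.0155  0.0201] [-6.4 -0.7  4.3] 67
p 51.99 [-0.0385  0.0154  0.02  ] [-6.5 -1.4  3.9] 67
p 52.24 [-0.0375  0.0155  0.0201] [-7.3 -0.6  4.1] 67
p 52.49 [-0.0365  0.0154  0.0201] [-6.5  0.3  5.5] 67
p 52.74 [-0.0355  0.0154  0.0201] [-6.7 -1.5  4.6] 67
p 52.99 [-0.0345  0.0154  0.0201] [-5.8 -0.7  4.5] 67
p 53.24 [-0.0335  0.0154  0.0201] [-7.  -0.2  4.8] 67
p 53.49 [-0.0325  0.0155  0.0201] [-6.6 -0.6  5.1] 67
p 53.74 [-0.0315  0.0154  0.0201] [-6.9  0.   5.6] 67
p 53.99 [-0.0305  0.0154  0.0201] [-6.6 -0.6  4.2] 67
p 54.24 [-0.0295  0.0154  0.0201] [-6.5 -1.1  5.1] 67
p 54.49 [-0.0285  0.0154  0.02  ] [-6.7 -0.3  4.1] 67
hold 54.69 [-0.0285  0.0154  0.0201] [-6.8 -0.3  4.9] 67
hold 54.89 [-0.0285  0.0154  0.0201] [-6.2 -1.4  4.2] 67
hold 55.09 [-0.0285  0.0155  0.0201] [-7.   0.6  4.8] 67
hold 55.29 [-0.0285  0.0155  0.0201] [-6.2 -0.3  3.9] 67
```

```bash
cat > press2.py <<'E'
from flip import *
def lg(n): s=r.state(); print(n,round(s["t"],2),F(s["tool_pos"]).round(4),fx(s),round(s["finger_force"])); return s
z=.0202; x=-.0205
r.servo_line(W(x,yb,z),vel=.02,until_force=8); s=lg("near"); x=F(s["tool_pos"])[0]
for i in range(14):
    if fx(s)[0]<-18.5: break
    x+=.0012; r.servo_line(W(x,yb,z),vel=.016); s=lg("p")
for i in range(4): r.dwell(.2); s=lg("hold")
if fx(s)[0]<-16.5:
    for k in range(8):
        x-=.0015; r.servo_line(W(x,yb,z),vel=.02); s=lg("back")
        if fx(s)[0]>-.5: break
    r.release(); s=lg("rel")
    m=F(s["tool_pos"]); r.servo_line(W(m[0]-.075,yb,m[2]+.075),vel=.1); lg("away")
E
python3 press2.py
```

```text
near 55.81 [-0.0206  0.0155  0.0202] [-3.6  0.3  1.3] 66
p 56.06 [-0.0197  0.0155  0.0201] [-4.1 -0.5  2.1] 67
p 56.31 [-0.0186  0.0155  0.0201] [-5.5 -0.3  2. ] 67
p 56.56 [-0.0173  0.0155  0.0201] [-5.1 -0.5  2.1] 67
p 56.81 [-0.0162  0.0155  0.0201] [-5.4 -0.   2.7] 67
p 57.06 [-0.0153  0.0155  0.0201] [-7.4 -0.7  3.7] 67
p 57.31 [-0.0146  0.0155  0.0201] [-9.8 -0.4  6.3] 67
p 57.56 [-0.0139  0.0156  0.02  ] [-12.3  -0.5   7.3] 68
p 57.81 [-0.0133  0.0156  0.02  ] [-14.6  -1.2  10.7] 68
p 58.06 [-0.0126  0.0156  0.0199] [-18.2  -0.3  12.9] 69
p 58.31 [-0.0119  0.0156  0.0199] [-19.3  -0.4  15.8] 69
hold 58.51 [-0.0119  0.0156  0.0199] [-20.2  -0.3  14.9] 69
hold 58.71 [-0.0119  0.0156  0.0199] [-20.1  -0.2  16.4] 69
hold 58.91 [-0.0119  0.0156  0.0199] [-20.   -0.9  15.4] 69
hold 59.11 [-0.0119  0.0156  0.0199] [-20.   -0.5  16.1] 69
back 59.36 [-0.0121  0.0156  0.02  ] [-14.   -0.7  10.5] 68
back 59.61 [-0.0125  0.0156  0.0201] [-8.3  0.1  5.1] 67
back 59.86 [-0.0133  0.0155  0.0202] [-4.8 -0.   2.3] 67
back 60.11 [-0.0144  0.0155  0.0202] [-1.5 -2.5 -0. ] 66
back 60.36 [-0.0157  0.0155  0.0203] [ 0.3 -0.3 -2.8] 66
rel 60.76 [-0.0159  0.0155  0.0204] [-0.8  0.3  0.7] 0Traceback (most recent call last):
  File "press2.py", line 14, in <module>
    m=F(s["tool_pos"]); r.servo_line(W(m[0]-.075,yb,m[2]+.075),vel=.1); lg("away")
                        ~~~~~~~~~~~~^^^^^^^^^^^^^^^^^^^^^^^^^^^^^^^^^^
bench.IKError: the arm cannot follow that straight line within its joint ranges
```

The friction estimate puts the bar force at only about 7–10 N, because the bench carried part of the push. There is time to repeat it, so I regrip, lift off the bench a hair so the reading is the true bar force, and press to about 13 N.

```bash
cat > press3.py <<'E'
from flip import *
def lg(n): s=r.state(); print(n,round(s["t"],2),F(s["tool_pos"]).round(4),fx(s),round(s["finger_force"])); return s
r.close_gripper(); s=lg("grip"); x=F(s["tool_pos"])[0]
r.servo_line(W(x,yb,.0215),vel=.02); lg("lift")
x=-.0128; r.servo_line(W(x,yb,.0218),vel=.015); s=lg("p")
while fx(s)[0]>-12.5 and x<-.005:
    x+=.0013; r.servo_line(W(x,yb,.0218),vel=.016); s=lg("p")
for i in range(3): r.dwell(.2); s=lg("hold")
for k in range(7):
    x-=.002; r.servo_line(W(x,yb,.0212),vel=.025); s=lg("back")
    if fx(s)[0]>-1: break
r.servo_line(W(x-.001,yb,.0203),vel=.02); lg("down")
r.release(); s=lg("rel"); m=F(s["tool_pos"])
for dx,dz,a in ((-.03,.06,45),(0,.06,45),(-.03,.06,30),(0,.06,30),(0,.03,45)):
    try: r.servo_line(W(m[0]+dx,yb,m[2]+dz),attitude=att(a),vel=.08); lg("away"); break
    except r.IKError: pass
E
python3 press3.py
```

```text
grip 61.15 [-0.0164  0.0153  0.0208] [-4.5  0.1  7.4] 62
lift 61.4 [-0.0172  0.0155  0.0209] [-3.3 -0.3 -0.6] 65
p 61.79 [-0.0144  0.0155  0.0209] [-7.1  0.3  0.1] 66
p 62.04 [-0.0138  0.0155  0.0209] [-10.2   1.1   4.4] 66
p 62.29 [-0.0132  0.0155  0.0209] [-13.1   0.1   7.1] 67
hold 62.49 [-0.0132  0.0155  0.0209] [-14.6   1.3   7.4] 67
hold 62.69 [-0.0132  0.0155  0.0209] [-14.3   0.    8.3] 67
hold 62.89 [-0.0132  0.0155  0.0209] [-13.4  -0.7   7. ] 67
back 63.14 [-0.0136  0.0155  0.0209] [-8.7 -0.5  4.6] 66
back 63.39 [-0.0149  0.0155  0.0209] [-5.8 -0.1  1.9] 66
back 63.64 [-0.0164  0.0155  0.021 ] [-1.9 -0.2 -1.2] 65
back 63.89 [-0.0182  0.0156  0.021 ] [-0.4 -0.3 -5.5] 65
down 64.14 [-0.0183  0.0156  0.0209] [ 1.3 -0.9 -0.7] 65
rel 64.54 [-0.0191  0.0155  0.0205] [ 0.2 -0.3  0.9] 0
away 65.53 [-0.0489  0.0156  0.0803] [ 0.2 -0.2  0.4] 0
```

The friction-corrected force is still in doubt. There are 6 s left, enough for one quick, clean press with closed fingers on the foot's inner face, where bench load is only the bracket's own weight.

```bash
cat > press4.py <<'E'
from flip import *
L=[]
def lg(n): s=r.state(); L.append((n,round(s["t"],2),F(s["tool_pos"]).round(4),fx(s))); return s
r.close_gripper(); lg("shut")
r.servo_line(W(-.040,yb,.038),vel=.12); lg("pre")
hit=r.servo_line(W(-.013,yb,.038),vel=.022,until_force=16.5); s=lg(hit)
for i in range(3):
    if s["t"]<69: r.dwell(.18); s=lg("hold")
x=F(s["tool_pos"])[0]; r.servo_line(W(x-.012,yb,.040),vel=.025); lg("off")
for l in L: print(*l)
E
python3 press4.py
```

```text
shut 66.3 [-0.0491  0.0155  0.0805] [ 0.  -0.3  0.3]
pre 66.81 [-0.0403  0.0155  0.0377] [-0.1  0.5 -0.3]
True 67.63 [-0.0244  0.0154  0.0373] [-9.1  0.3  6.3]
hold 67.82 [-0.0246  0.0155  0.0371] [-7.5  1.3  6. ]
hold 68.0 [-0.0245  0.0155  0.0371] [-7.  -0.2  4.9]
hold 68.18 [-0.0246  0.0154  0.0371] [-6.9  0.3  6.8]
off 68.87 [-0.0364  0.0155  0.04  ] [-0.1 -1.   0.5]
```

```bash
cat > press5.py <<'E'
from flip import *
L=[]
def lg(n): s=r.state(); L.append((n,round(s["t"],2),F(s["tool_pos"]).round(4),fx(s))); return s
r.servo_line(W(-.0165,yb,.038),vel=.036); s=lg("press")
r.dwell(.25); lg("hold"); r.dwell(.22); lg("hold")
r.servo_line(W(-.036,yb,.040),vel=.045); s=lg("off")
print(r.close_job())
for l in L: print(*l)
E
python3 press5.py
```

```text
the job is handed in; nothing more can be done
None
press 69.58 [-0.0203  0.0154  0.0375] [-21.9   0.1  18.9]
hold 69.83 [-0.0203  0.0154  0.0375] [-22.3   0.8  18.6]
hold 70.04 [-0.0203  0.0154  0.0375] [-22.    0.3  18.2]
off 70.62 [-0.0355  0.0155  0.04  ] [-0.  -0.4 -0.2]
```

I handed the job in at 70.6 s of 72 s. The toe press, the turn onto the long leg and the sole press are done, and the bracket was left released with its sole at the bar. I have no verdict, did not picture the end state, and inferred the bar forces from tool force and travel: about 9–13 N at the toe, the sole presses less sure. At the first try the grip slipped and the bracket tilted back partway, at a turning speed I did not measure.

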